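# Sort the spare fittings into their stock bins

## Robot

A 6-joint arm with a two-finger parallel gripper is mounted at the origin on the work surface. World frame = base frame: x ahead of the robot, y to its left, z up, the work surface at z = 0. Lengths are in m, angles in rad, forces in N, time in s.
With the tool pointing down it reaches from about 0.35 to 0.875 m from the base axis. Payload 4.2 kg.
Tool frame: the origin (TCP) lies midway between the tips of the shut fingers; the grasp point (between the pads) lies 19 mm behind it (bot.grip_point_offset is the distance from the TCP to the grasp point, in m); z points along the fingers, y is the line along which they close (so a half turn about z gives the same grasp; the last joint's range is limited). The gripper opens to 85 mm and grips with 20 to 120 N. Pads are 22 mm wide; open, the fingers measure 114 mm over their backs; the gripper's body (76 mm by 85 mm) begins 54 mm behind the grasp point. The pads swing forward as they close: fully open they stand 13 mm farther back than shut.
Start: joints at [-0.865, 0.385, 0.008, 0, -1.194, -0.259], TCP at [0.27, -0.564, 0.208] pointing down, gripper open.
Joint ranges: [-3.14, 3.14], [-1.21, 2.06], [-1.07, 1.41], [-3.16, 2.05], [-2.99, -0.16], [-3.1, 3.1]. Speed limits (rad/s): [2.79, 2.79, 3.14, 3.14, 3.14, 3.14].

## Interface

Orientations are given as [roll, pitch, yaw] about the fixed x, y, z axes, in that order (R = Rz(yaw) Ry(pitch) Rx(roll)).
In Python, from plant import bot, camera, camera_info, job, regions_of, tip_of gives the robot as it stands.
- The arm moves only by the tool servo_tool, never from a script. Its argument "commands" is a list of rows, each a list of 7 numbers: the turn, a rotation vector about the tool's x, y, z in rad, then the shift along the tool's x, y, z in mm, then the closure, from 0 (fully open) to 1 (shut). In form: [[wx, wy, wz, tx, ty, tz, claw], ...]. A call has 1 to 20 rows; each row is the pose to reach, as a shift and turn from the pose commanded when the call began, along the tool's axes at that moment; what a row does not reach only later rows make up. A row lasts 1/12 s, in which the tool goes at most 41.7 mm and 7.16 degrees, less where a joint would pass 70% of its speed; a pose out of reach is approached as far as the arm can. A call with a gripper value outside its range is refused whole. The fingers move at their own pace and stop on an object; "squeeze" is the grip in N (left out, the last holds). Time passes only in rows, so rows that repeat a pose let the fingers close. It gives the time, the measured TCP pose, the force, the opening and the grip force at its end, in the units of the state.
- bot.observe(): the state, without advancing time (a new reading comes with each control period).
- camera(name): name is "side" or "top"; returns the picture (400x640x3 uint8, red, green, blue); there is no depth.
- camera_info(name): a dict with "fx", "fy", "cx", "cy" (pixels), "R" (3x3) and "t" (3): a world point X has camera coordinates R X + t. Camera axes: x right, y down, z forward; pixel columns grow to the right and rows downward; lengths in m; the calibration is good to about 2 mm. A picture is of the moment at which its call begins. camera_info takes no time and is no camera call.
- job.job_done(): hands the job in; it is judged then, once.
Trained networks look in the newest picture that a camera, given by its name, has taken for a name from the list of things; names that differ only in an ending like _2 or _b are one class to them, and where a whole thing is asked for, a point or a joint stands for the part that bears it (a point fixed in the world has none). Each returns a list of dicts, best first, with "p" (0 to 1); they miss things now and then, are a little off and sometimes report something else, mostly with a low value. They report only what shows in the picture. A call takes as long as a camera call.
- regions_of(thing, camera): "mask" (400x640 bool, what is visible of it).
- tip_of(thing, camera): "position" ([x, y, z] in m, in world coordinates, good to about 4 mm: a listed point, or the origin of a listed thing).
The state is a dict: "clock": time; "qpos": joint angles; "qd": joint speeds; "joint_torque": joint torques, N m; "ee_pos": TCP position; "ee_rot": TCP orientation; "force": force on the tool from outside, world axes, zero at the start; "moment": the same for the moment, N m; "width": finger opening in m; "grip_force": force on a finger pad.
Only numpy, scipy, OpenCV 4.12 (cv2) and the standard library are available. Lean on these libraries where they do the work, as an engineer would, in place of code of your own. Each camera call takes 0.05 s, during which the arm holds its last target. There are 200 camera calls.

## Task

Clear the ledge after the boiler service: put the two loose steel pipe nipples, the two loose copper sensor wells and the loose valve handwheel each into the grey stock bin that already holds its own kind. Lay the nipples and wells on the bin floor side by side with the one already there, parallel to it and not piled up, and set the handwheel flat. Do not knock over the oil can.

Things in the scene. Friction and masses are not known exactly. Their poses are not given: they have to be found in the camera images.
- nipple_a: one of two alike loose steel pipe nipples, lying: 60 mm long, threaded ends 21 mm across, octagonal collar at mid-length 26 mm across flats, 22 mm long; 0.11 to 0.18 kg. Origin: on its axis at mid-length, 13 mm above its support; x along its axis, y level. Grip across the collar
- nipple_b: one of two alike loose steel pipe nipples, lying: 60 mm long, threaded ends 21 mm across, octagonal collar at mid-length 26 mm across flats, 22 mm long; 0.11 to 0.18 kg. Origin: on its axis at mid-length, 13 mm above its support; x along its axis, y level. Grip across the collar
- well_a: one of two alike loose copper sensor wells, lying: 108 mm long; at -x an octagonal brass head 27 mm across flats, 14 mm long, then thread 26 mm across, 16 mm long, then 10 mm copper tube to the tip at +x; 0.10 to 0.17 kg. Rests on head and thread. Origin: on its axis at mid-length, 13.5 mm above its support; y level. Balances, and is best gripped, on the thread at x = -31 mm
- well_b: one of two alike loose copper sensor wells, lying: 108 mm long; at -x an octagonal brass head 27 mm across flats, 14 mm long, then thread 26 mm across, 16 mm long, then 10 mm copper tube to the tip at +x; 0.10 to 0.17 kg. Rests on head and thread. Origin: on its axis at mid-length, 13.5 mm above its support; y level. Balances, and is best gripped, on the thread at x = -31 mm
- handwheel: loose cast iron gate-valve handwheel lying flat, hub up: rim 70 mm across, 11 mm high; four spokes, at most 13 mm high; round hub 23 mm across, 34 mm high; 0.24 to 0.38 kg. Origin: centre of its underside, z up. Grip the hub above the spokes
- nipple_bin: fixed grey steel stock bin, open on top, 145 (its x) by 185 (its y) by 35 mm high, 3 mm walls and floor; the three bins are alike and change places: tell them by what they hold. Origin: centre of its underside, z up. It holds one nipple (near y = +64 mm), lying along x by its +y wall; the rest of the floor is free
- well_bin: fixed grey steel stock bin, open on top, 145 (its x) by 185 (its y) by 35 mm high, 3 mm walls and floor; the three bins are alike and change places: tell them by what they hold. Origin: centre of its underside, z up. It holds one sensor well (near y = +64 mm), lying along x by its +y wall; the rest of the floor is free
- wheel_bin: fixed grey steel stock bin, open on top, 145 (its x) by 185 (its y) by 35 mm high, 3 mm walls and floor; the three bins are alike and change places: tell them by what they hold. Origin: centre of its underside, z up. It holds one handwheel flat in its +y half (near y = +50 mm); its -y half is free
- oil_can: small steel oil can standing loose among the parts, 60 mm across, cone top with brass spout, 108 mm high in all. Origin: centre of its underside, z up. Must not be knocked over

How it is judged:
At the end, for the whole second after the job is handed in: Nipples and wells lie on the floor of their own bin (axis under 22 mm above its underside), within 0.4 rad of its x; the handwheel lies flat (0.15 rad) on the floor of its bin. Centres within 45 mm (wells 25) of the bin's along x, 80 mm (wheel 65) along y. All at rest, under 20 mm/s (x of nipple_a in the frame of nipple_bin between -0.045 and 0.045 m and y of nipple_a in the frame of nipple_bin between -0.08 and 0.08 m and z of each of nipple_a, nipple_b in the frame of nipple_bin below 0.022 m and linear speed of each of nipple_a, nipple_b, well_a, well_b, handwheel below 0.02 m/s and angle between the x axis of each of nipple_a, nipple_b and the x axis of nipple_bin, either way round below 0.4 rad and x of nipple_b in the frame of nipple_bin between -0.045 and 0.045 m and y of nipple_b in the frame of nipple_bin between -0.08 and 0.08 m and x of well_a in the frame of well_bin between -0.025 and 0.025 m and y of well_a in the frame of well_bin between -0.08 and 0.08 m and z of each of well_a, well_b in the frame of well_bin below 0.022 m and angle between the x axis of each of well_a, well_b and the x axis of well_bin, either way round below 0.4 rad and x of well_b in the frame of well_bin between -0.025 and 0.025 m and y of well_b in the frame of well_bin between -0.08 and 0.08 m and x of handwheel in the frame of wheel_bin between -0.045 and 0.045 m and y of handwheel in the frame of wheel_bin between -0.065 and 0.065 m and z of handwheel in the frame of wheel_bin below 0.012 m and angle between handwheel's own z axis and vertical below 0.15 rad); the robot touches nothing.
It fails at once if the oil can is knocked over (angle between oil_can's own z axis and vertical above 0.5 rad).
It also fails if it takes over 120 s, if anything falls off the work surface, if the arm or the gripper's body presses on something with over 40 N, if the wrist force passes 120 N, or if a joint passes its speed limit or range.

## Working session

There is one attempt and no reset: what is moved stays moved. The work goes in short steps, Python scripts to look and compute and a tool call to move; the robot and the scene stay as the last step left them, time stands still between calls to the robot, and variables do not carry over. Pictures are saved under pics/ and viewed, at most 14 in all, crops included, and the job is handed in when it is done.

Besides the shell and the picture viewer there is one more tool, called after "Request:" as name([rows], argument=value, ...), one row to a line, values as JSON. servo_tool: Moves the arm, as the interface text tells. Its arguments: {"type":"object","properties":{"commands":{"type":"array"},"squeeze":{"type":"number"}},"required":["commands"]}

```bash
ls; mkdir -p pics
cat > look.py <<'E'
import cv2,sys
from plant import camera
for n in ("top","side"):
    cv2.imwrite(f"pics/{n}_{sys.argv[1]}.png",camera(n)[:,:,::-1])
E
python3 look.py 0
python3 - <<'E'
from plant import *
import numpy as np
np.set_printoptions(precision=4,suppress=True)
s=bot.observe();print(s['clock'],s['ee_pos'],s['ee_rot'],s['width'],bot.grip_point_offset)
for n in ("top","side"):
    i=camera_info(n);print(n,i['fx'],i['cx'],i['cy'],np.array(i['R']).tolist(),i['t'])
    camera(n)
    for k in ["nipple_a","well_a","handwheel","nipple_bin","well_bin","wheel_bin","oil_can"]:
        print(k,[(round(d['p'],2),np.round(d['position'],3).tolist()) for d in tip_of(k,n)])
E
```

```text
pics
0.1 [ 0.2698 -0.5631  0.2071] [ 3.1397 -0.0001 -2.6949] 0.08558669582510212 0.0187
top 431.68839672544215 325.2986996549403 200.92596195403723 [[-0.016109574853921955, -0.9998367396892073, 0.008183860072238194], [-0.9946222669829916, 0.015186988867851334, -0.10244950654221006], [0.10230849241211833, -0.009790267452110257, -0.9947045405765349]] [0.0212 0.5278 0.9893]
nipple_a [(0.55, [0.473, 0.085, 0.014]), (0.55, [0.459, -0.238, 0.013])]
well_a [(0.82, [0.455, -0.068, 0.013]), (0.53, [0.463, 0.367, 0.012]), (0.31, [0.64, -0.238, 0.002])]
handwheel [(0.65, [0.474, -0.388, 0.001])]
nipple_bin [(0.9, [0.617, 0.234, 0.0])]
well_bin [(0.93, [0.637, -0.235, 0.002])]
wheel_bin [(0.92, [0.623, 0.012, -0.002])]
oil_can [(0.84, [0.45, 0.225, 0.001])]
side 460.866722064412 311.46593967488377 201.85228327253603 [[-0.7604047603001932, -0.6490087186158573, 0.02392245124164694], [-0.35818806654971624, 0.3883719761433422, -0.8490397618061781], [0.5417433982008291, -0.6541826131189353, -0.5277870775215132]] [0.4372 0.2193 0.7356]
nipple_a [(0.7, [0.468, 0.084, 0.018]), (0.66, [0.454, -0.235, 0.014])]
well_a [(0.88, [0.462, -0.07, 0.013]), (0.76, [0.46, 0.372, 0.013]), (0.43, [0.456, -0.233, 0.012])]
handwheel [(0.53, [0.475, -0.388, -0.002])]
nipple_bin [(0.96, [0.617, 0.231, 0.001])]
well_bin [(0.74, [0.639, -0.237, 0.003])]
wheel_bin [(0.9, [0.626, 0.015, -0.001]), (0.21, [0.474, -0.386, -0.003])]
oil_can [(0.77, [0.449, 0.226, -0.004])]
```

View pics/top_0.png

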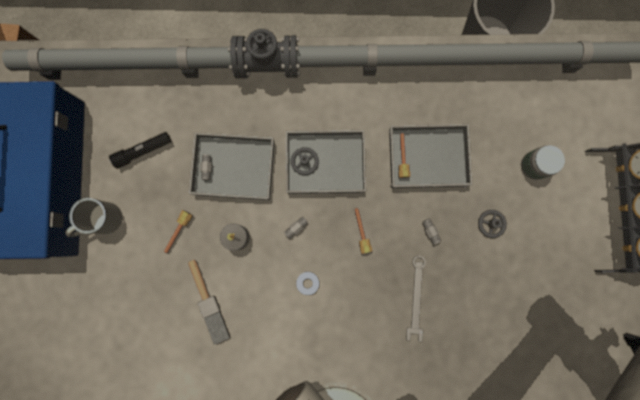

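```bash
cat > meas.py <<'E'
import numpy as np,cv2
from plant import *
np.set_printoptions(precision=4,suppress=True)
def back(uv,z,n):
    i=camera_info(n);R=np.array(i['R']);t=np.array(i['t'])
    C=-R.T@t
    d=np.c_[(uv[:,0]-i['cx'])/i['fx'],(uv[:,1]-i['cy'])/i['fy'],np.ones(len(uv))]@R
    return (C+d*((z-C[2])/d[:,2])[:,None])[:,:2]
def parts(k,z,n="top"):
    out=[]
    for d in regions_of(k,n):
        v,u=np.nonzero(d['mask'])
        P=back(np.c_[u,v].astype(float),z,n)
        c,(w,h),a=cv2.minAreaRect((P*1000).astype(np.float32))
        m=P.mean(0);w_,V=np.linalg.eigh(np.cov((P-m).T));ax=V[:,1]
        out.append((round(d['p'],2),len(u),'rect c',np.round(c,1),'size',round(w,1),round(h,1),'mean',np.round(m*1000,1),'pca yaw',round(float(np.arctan2(ax[1],ax[0])),3),
          'skew',round(float(np.mean(((P-m)@ax)**3)/w_[1]**1.5),2)))
    return out
E
python3 - <<'E'
from meas import *
camera("top")
for k,z in [("nipple_a",.013),("well_a",.013),("handwheel",.011),("nipple_bin",.035),("well_bin",.035),("wheel_bin",.035),("oil_can",.05)]:
    print(k)
    for o in parts(k,z): print('  ',*o)
E
```

```text
nipple_a
   0.73 236 rect c [ 454.7 -238.5] size 58.9 26.9 mean [ 454.7 -238.3] pca yaw -2.667 skew -0.01
   0.58 215 rect c [469.1  85. ] size 23.5 58.4 mean [469.1  84.7] pca yaw 2.266 skew -0.0
well_a
   0.62 287 rect c [462.4 363.7] size 27.9 104.2 mean [476.4 358.3] pca yaw 2.642 skew 0.66
   0.61 296 rect c [460.  -74.9] size 106.9 28.8 mean [447.1 -74.4] pca yaw -2.924 skew -0.59
handwheel
   0.98 572 rect c [ 470.2 -384.8] size 64.6 65.6 mean [ 471. -385.] pca yaw 2.123 skew 0.09
nipple_bin
   0.74 4656 rect c [615.  231.7] size 189.9 149.2 mean [614.4 227.4] pca yaw 1.497 skew 0.12
well_bin
   0.66 4711 rect c [ 632.2 -236.5] size 150.8 191.6 mean [ 632.9 -240.7] pca yaw 1.533 skew 0.12
wheel_bin
   0.7 4665 rect c [622.4  10. ] size 189.1 153.3 mean [621.7   7.1] pca yaw 1.569 skew 0.14
oil_can
   0.71 633 rect c [448.7 220.1] size 64.0 59.0 mean [447.4 220.4] pca yaw 1.477 skew -0.04
```

```bash
cat > go.py <<'E'
# usage: go.py x y z yaw  -> relative move [wz, tx, ty, tz] for servo_tool (tool kept pointing down)
import sys,numpy as np
from scipy.spatial.transform import Rotation as Rn
from plant import bot
x,y,z,yaw=map(float,sys.argv[1:5])
s=bot.observe();R=Rn.from_euler('xyz',s['ee_rot'])
cur=s['ee_rot'][2]
yaw=cur+(yaw-cur+np.pi/2)%np.pi-np.pi/2   # half-turn symmetric unless told otherwise
if len(sys.argv)>5: yaw+=float(sys.argv[5])
T=Rn.from_euler('xyz',[np.pi,0,yaw])
print('rot',np.round((R.inv()*T).as_rotvec(),3),'mm',np.round(R.inv().apply(np.array([x,y,z])-s['ee_pos'])*1000,1),'endyaw',round(yaw,3),
 'now',np.round(s['ee_pos'],4),'w',round(s['width'],4),'F',np.round(s['force'],1),'t',round(s['clock'],2),'q1,q6',np.round(s['qpos'],2)[[0,5]])
E
python3 - <<'E'
from meas import *
camera("top")
for k in ["nipple_bin","well_bin","wheel_bin"]:
    d=regions_of(k,"top")[0]; v,u=np.nonzero(d['mask']); P=back(np.c_[u,v].astype(float),.035,"top")
    c,wh,a=cv2.minAreaRect((P*1000).astype(np.float32)); print(k,c,wh,a)
for d in regions_of("well_a","top")[:2]:
    v,u=np.nonzero(d['mask']); P=back(np.c_[u,v].astype(float),.0135,"top")*1000
    m=P.mean(0);w,V=np.linalg.eigh(np.cov((P-m).T));ax=V[:,1];n=V[:,0]
    a=(P-m)@ax;b=(P-m)@n
    for lo in np.arange(a.min(),a.max(),10):
        s=(a>=lo)&(a<lo+10); print(round(lo),np.round(np.ptp(b[s]),1),np.round(P[s].mean(0),1))
E
python3 go.py .473 -.387 .10 -2.695; python3 go.py .473 -.387 .017 -2.695
```

```text
nipple_bin (615.0899658203125, 232.06954956054688) (193.8330841064453, 151.61605834960938) 86.14813995361328
well_bin (632.123291015625, -237.17575073242188) (191.8475341796875, 151.44644165039062) 89.21123504638672
wheel_bin (621.9708862304688, 11.341110229492188) (153.91697692871094, 190.9768829345703) 0.22205393016338348
-33 41.4 [ 491.8 -402.3]
-23 56.4 [ 485.2 -395.8]
-13 63.1 [ 476.5 -390.8]
-3 65.0 [ 472.7 -380. ]
7 61.3 [ 466.3 -373.2]
17 56.2 [ 456.  -368.6]
27 38.0 [ 448.5 -364.4]
-38 28.9 [505.2 341.9]
-28 29.8 [496.7 346.9]
-18 27.0 [488.  351.8]
-8 21.4 [479.1 355.1]
2 8.6 [470.  361.2]
12 8.6 [461.1 365.3]
22 7.7 [453. 371.]
32 7.7 [444.2 375.3]
42 8.3 [435.2 380.2]
52 7.6 [426.5 385.1]
62 7.4 [419.2 388.7]
rot [0. 0. 0.] mm [-259.3   71.6  108.1] endyaw -2.695 now [ 0.2701 -0.5636  0.2081] w 0.0852 F [-0.  -0.4 -0.1] t 1.55 q1,q6 [-0.87 -0.26]
rot [0. 0. 0.] mm [-259.3   71.6  191.1] endyaw -2.695 now [ 0.2701 -0.5636  0.2081] w 0.0852 F [-0.  -0.4 -0.1] t 1.55 q1,q6 [-0.87 -0.26]
```

Request:
servo_tool([
  [0,0,0,-259.3,71.6,80,0],
  [0,0,0,-259.3,71.6,80,0],
  [0,0,0,-259.3,71.6,80,0],
  [0,0,0,-259.3,71.6,80,0],
  [0,0,0,-259.3,71.6,80,0],
  [0,0,0,-259.3,71.6,80,0],
  [0,0,0,-259.3,71.6,80,0],
  [0,0,0,-259.3,71.6,110,0],
  [0,0,0,-259.3,71.6,135,0],
  [0,0,0,-259.3,71.6,155,0],
  [0,0,0,-259.3,71.6,175,0],
  [0,0,0,-259.3,71.6,185,0],
  [0,0,0,-259.3,71.6,189,0],
  [0,0,0,-259.3,71.6,189,0],
  [0,0,0,-259.3,71.6,189,0.4],
], squeeze=70)

```text
clock: 2.8
ee_pos: [0.4737, -0.3876, 0.0201]
ee_rot: [-3.14, 0.001, -2.695]
force: [0.4, -0.8, 0.3]
width: 0.0756
grip_force: 0.0
```

Request:
servo_tool([
  [0,0,0,0,0,0,1],
  [0,0,0,0,0,0,1],
  [0,0,0,0,0,0,1],
  [0,0,0,0,0,0,1],
  [0,0,0,0,0,0,1],
  [0,0,0,0,0,0,1],
  [0,0,0,0,0,0,1],
  [0,0,0,0,0,0,1],
  [0,0,0,0,0,-25,1],
  [0,0,0,0,0,-50,1],
  [0,0,0,0,0,-80,1],
  [0,0,0,0,0,-100,1],
  [0,0,0,0,0,-100,1],
])

```text
clock: 3.88
ee_pos: [0.4758, -0.3889, 0.1247]
ee_rot: [-3.133, 0.005, -2.694]
force: [-0.3, 0.4, 0.6]
width: -0.0001
grip_force: 0.0
```

```bash
python3 go.py .6225 -.027 .120 0; python3 go.py .6225 -.027 .022 0
```

```text
rot [-0.008  0.007  0.448] mm [-288.9  262.7    3.9] endyaw -3.142 now [ 0.4758 -0.3889  0.1247] w -0.0001 F [-0.3  0.4  0.6] t 3.88 q1,q6 [-0.42 -0.7 ]
rot [-0.008  0.007  0.448] mm [-288.4  263.5  101.9] endyaw -3.142 now [ 0.4758 -0.3889  0.1247] w -0.0001 F [-0.3  0.4  0.6] t 3.88 q1,q6 [-0.42 -0.7 ]
```

```bash
python3 look.py 1
python3 - <<'E'
from meas import *
for n in("side","top"):
    print(n,[(d['p'],d['position']) for d in tip_of("handwheel",n)])
import cv2
a=cv2.imread("pics/side_1.png");cv2.imwrite("pics/side_1c.png",cv2.resize(a,None,fx=1.25,fy=1.25))
E
```

```text
side [(0.56, [0.4707, -0.3878, -0.0014])]
top [(0.33, [0.4626, -0.2363, 0.013]), (0.22, [0.6226, 0.0138, -0.0046])]
```

View pics/side_1c.png

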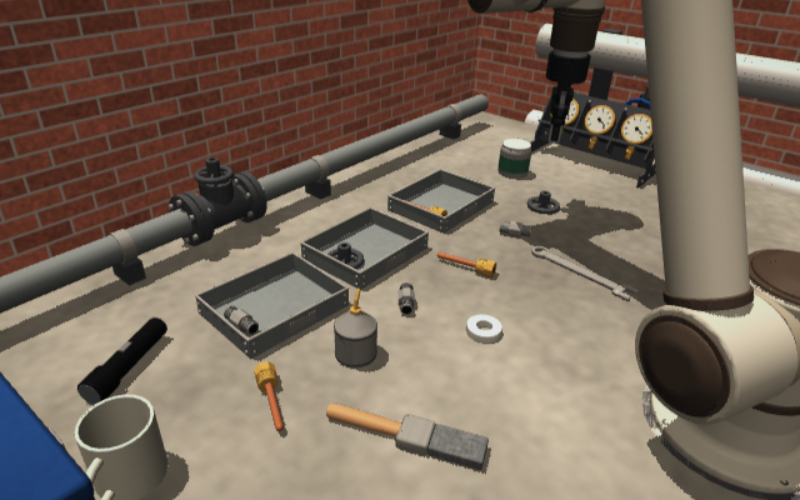

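```bash
python3 go.py .472 -.3875 .016 -2.695
```

```text
rot [ 0.002 -0.001 -0.   ] mm [  0.5  -1.1 101.9] endyaw -2.695 now [ 0.4721 -0.3865  0.1179] w -0.0002 F [ 0.6 -0.2 -0.3] t 4.08 q1,q6 [-0.42 -0.7 ]
```

Request:
servo_tool([
  [0,0,0,0,0,30,0],
  [0,0,0,0,0,30,0],
  [0,0,0,0,0,30,0],
  [0,0,0,0,0,30,0],
  [0,0,0,0,0,30,0],
  [0,0,0,0,0,30,0],
  [0,0,0,0,0,30,0],
  [0,0,0,0,0,50,0],
  [0,0,0,0,0,70,0],
  [0,0,0,0,0,85,0],
  [0,0,0,0,0,96,0],
  [0,0,0,0,0,102,0],
  [0,0,0,0,0,102,0],
  [0,0,0,0,0,102,0],
])

```text
clock: 5.25
ee_pos: [0.4734, -0.3873, 0.0176]
ee_rot: [-3.141, 0.0, -2.694]
force: [-0.1, 0.3, 0.2]
width: 0.0856
grip_force: 0.0
```

Request:
servo_tool([
  [0,0,0,0,0,0,1],
  [0,0,0,0,0,0,1],
  [0,0,0,0,0,0,1],
  [0,0,0,0,0,0,1],
  [0,0,0,0,0,0,1],
  [0,0,0,0,0,0,1],
  [0,0,0,0,0,0,1],
  [0,0,0,0,0,0,1],
])

```text
clock: 5.92
ee_pos: [0.473, -0.387, 0.0171]
ee_rot: [-3.142, -0.0, -2.695]
force: [-0.3, -0.6, -0.1]
width: -0.0001
grip_force: 0.0
```

```bash
python3 look.py 2
python3 - <<'E'
import cv2,numpy as np
from meas import *
s=bot.observe()
def proj(X,n):
    i=camera_info(n);c=np.array(i['R'])@X+np.array(i['t']);return i['fx']*c[0]/c[2]+i['cx'],i['fy']*c[1]/c[2]+i['cy']
out=[]
for n,(u,v) in(("top",(490,220)),("side",(440,130))):
    a=cv2.imread(f"pics/{n}_2.png")
    print(n,proj(np.array(s['ee_pos']),n),proj(np.array([.472,-.3875,.034]),n))
    out.append(cv2.resize(a[v-60:v+60,u-65:u+65],None,fx=3,fy=3))
cv2.imwrite("pics/c2.png",np.hstack(out))
E
```

```text
top (np.float64(494.1318533434295), np.float64(221.92259820486964)) (np.float64(497.24621148432675), np.float64(221.92390872427487))
side (np.float64(434.213592780574), np.float64(159.01413599517542)) (np.float64(435.66260788434045), np.float64(153.34975713967532))
```

View pics/c2.png

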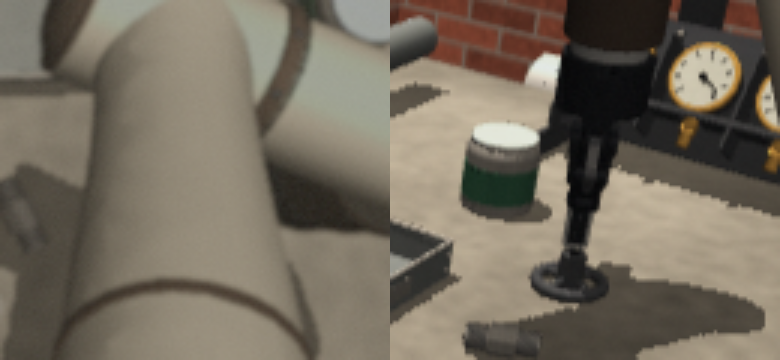

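Run:
```python
import cv2,numpy as np
from meas import *
def proj(X,n):
    i=camera_info(n);c=np.array(i['R'])@X+np.array(i['t']);return np.array([i['fx']*c[0]/c[2]+i['cx'],i['fy']*c[1]/c[2]+i['cy']])
out=[]
for f,X in(("side_1",(.4721,-.3865,.1179)),("side_2",(.473,-.387,.0171))):
    a=cv2.imread(f"pics/{f}.png");X=np.array(X)
    p=proj(X,"side")
    u,v=(435,120)
    c=cv2.resize(a[v-70:v+70,u-65:u+65],None,fx=3,fy=3)
    c=np.clip(c.astype(float)*1.8+20,0,255).astype(np.uint8)
    for q in (p,proj(X+[0,0,.05],"side")):
        cv2.circle(c,tuple(int(k) for k in ((q-[u-65,v-70])*3)),4,(0,0,255),1)
    print(f,p); out.append(c)
cv2.imwrite("pics/c3.png",np.hstack(out))
```

```text
side_1 [440.8782 123.8713]
side_2 [434.1895 158.9971]
```

View pics/c3.png

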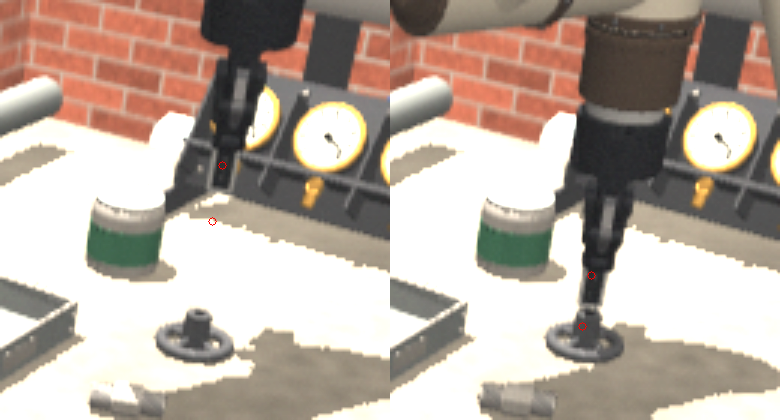

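```bash
python3 go.py .38 -.36 .118 -2.695
```

```text
rot [ 0. -0.  0.] mm [  72.1   64.5 -100.9] endyaw -2.695 now [ 0.4729 -0.387   0.0171] w -0.0001 F [0.2 0.4 0.7] t 6.02 q1,q6 [-0.42 -0.7 ]
```

Request:
servo_tool([
  [0,0,0,0,0,-30,1],
  [0,0,0,0,0,-60,1],
  [0,0,0,0,0,-101,1],
  [0,0,0,72,64.5,-101,1],
  [0,0,0,72,64.5,-101,1],
  [0,0,0,72,64.5,-101,1],
  [0,0,0,72,64.5,-101,1],
  [0,0,0,72,64.5,-101,1],
  [0,0,0,72,64.5,-101,1],
])

```text
clock: 6.77
ee_pos: [0.3813, -0.3605, 0.1185]
ee_rot: [-3.14, 0.001, -2.694]
force: [-0.5, 0.8, -0.7]
width: -0.0001
grip_force: 0.0
```

```bash
python3 look.py 4
cat >> meas.py <<'E'
def proj(X,n):
    i=camera_info(n);c=np.array(i['R'])@np.array(X)+np.array(i['t']);return np.array([i['fx']*c[0]/c[2]+i['cx'],i['fy']*c[1]/c[2]+i['cy']])
E
python3 - <<'E'
from meas import *
s=bot.observe();X=np.array(s['ee_pos']);print(X)
out=[]
for n in("side","top"):
    a=cv2.imread(f"pics/{n}_4.png");p=proj(X,n);print(n,p)
    u,v=int(p[0]),int(p[1]);
    u=min(max(u,65),574);v=min(max(v,65),334);print(u-65,v-65)
    c=cv2.resize(a[v-65:v+65,u-65:u+65],None,fx=3,fy=3,interpolation=cv2.INTER_NEAREST)
    c=np.clip(c.astype(float)*2+20,0,255).astype(np.uint8)
    for q in (p,proj(X+[0,0,.05],n)):
        cv2.circle(c,tuple(int(k) for k in ((q-[u-65,v-65])*3)),3,(0,0,255),1)
    out.append(c)
cv2.imwrite("pics/c4.png",np.hstack(out))
E
```

```text
[ 0.3814 -0.3604  0.118 ]
side [470.0425 136.8186]
405 71
top [502.9615 262.7227]
437 197
```

View pics/c4.png

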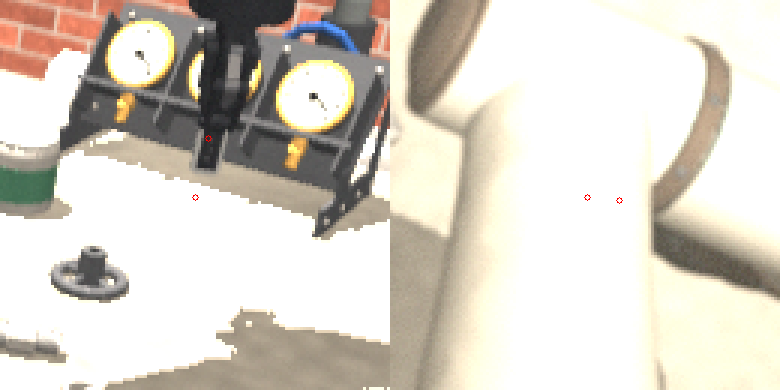

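Request:
servo_tool([
  [0,0,0,0,0,40,1],
  [0,0,0,0,0,65,1],
  [0,0,0,0,0,80,1],
  [0,0,0,0,0,88,1],
  [0,0,0,0,0,88,1],
  [0,0,0,0,0,88,1],
])

```text
clock: 7.37
ee_pos: [0.381, -0.3603, 0.0301]
ee_rot: [-3.141, -0.0, -2.694]
force: [-0.4, -0.3, -0.1]
width: -0.0003
grip_force: 0.0
```

Request:
servo_tool([
  [0,0,0,0,0,4,1],
  [0,0,0,0,0,8,1],
  [0,0,0,0,0,10,1],
  [0,0,0,0,0,10,1],
])

```text
clock: 7.7
ee_pos: [0.3801, -0.3599, 0.0201]
ee_rot: [3.142, 0.0, -2.695]
force: [-0.2, 0.7, 0.1]
width: -0.0001
grip_force: 0.0
```

```bash
python3 look.py 5
python3 - <<'E'
from meas import *
s=bot.observe();X=np.array(s['ee_pos']);print(X,s['force'])
n="side";a=cv2.imread(f"pics/{n}_5.png");p=proj(X,n);print(p)
u,v=int(p[0]),int(p[1])-15
c=cv2.resize(a[v-50:v+50,u-65:u+65],None,fx=6,fy=6,interpolation=cv2.INTER_NEAREST)
c=np.clip(c.astype(float)*2+20,0,255).astype(np.uint8)
for z in (0,.01,.02,.03): cv2.circle(c,tuple(int(k) for k in ((proj(X+[0,0,z],n)-[u-65,v-50]+.5)*6)),3,(0,0,255),1)
cv2.imwrite("pics/c5.png",c)
E
```

```text
[ 0.3803 -0.36    0.0204] [0.7537 0.3118 0.2623]
[462.4943 172.6071]
```

View pics/c5.png

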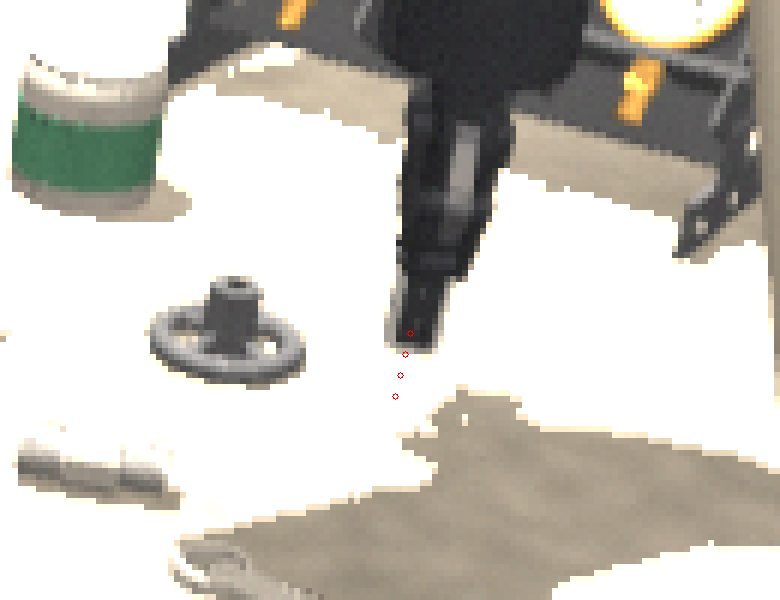

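Request:
servo_tool([
  [0,0,0,0,0,6,1],
  [0,0,0,0,0,12,1],
  [0,0,0,0,0,16,1],
  [0,0,0,0,0,18,1],
  [0,0,0,0,0,18,1],
  [0,0,0,0,0,18,1],
])

```text
clock: 8.3
ee_pos: [0.3801, -0.3599, 0.0018]
ee_rot: [3.141, -0.0, -2.695]
force: [-0.8, -0.6, 0.5]
width: 0.0001
grip_force: 0.0
```

Request:
servo_tool([
  [0,0,0,0,0,3,1],
  [0,0,0,0,0,6,1],
  [0,0,0,0,0,8,1],
  [0,0,0,0,0,8,1],
])

```text
clock: 8.63
ee_pos: [0.3798, -0.3598, -0.0064]
ee_rot: [3.141, -0.001, -2.695]
force: [-0.8, 1.3, 0.5]
width: 0.0001
grip_force: 0.0
```

Request:
servo_tool([
  [0,0,0,0,0,2,1],
  [0,0,0,0,0,4,1],
  [0,0,0,0,0,5,1],
  [0,0,0,0,0,5,1],
])

```text
clock: 8.97
ee_pos: [0.38, -0.3598, -0.0112]
ee_rot: [3.141, -0.0, -2.695]
force: [-0.6, 0.1, -0.1]
width: 0.0
grip_force: 0.0
```

Request:
servo_tool([
  [0,0,0,0,0,2,1],
  [0,0,0,0,0,4,1],
  [0,0,0,0,0,5,1],
  [0,0,0,0,0,5,1],
])

```text
clock: 9.3
ee_pos: [0.3799, -0.3598, -0.0162]
ee_rot: [3.141, -0.0, -2.695]
force: [0.0, 0.1, -0.8]
width: -0.0001
grip_force: 0.0
```

Request:
servo_tool([
  [0,0,0,0,0,2,1],
  [0,0,0,0,0,3,1],
  [0,0,0,0,0,3,1],
])

```text
clock: 9.55
ee_pos: [0.38, -0.3599, -0.0192]
ee_rot: [3.141, -0.0, -2.695]
force: [0.5, -0.5, -0.5]
width: 0.0002
grip_force: 0.0
```

Request:
servo_tool([
  [0,0,0,0,0,1,1],
  [0,0,0,0,0,2,1],
  [0,0,0,0,0,2,1],
])

```text
clock: 9.8
ee_pos: [0.3801, -0.3599, -0.0211]
ee_rot: [3.141, -0.0, -2.695]
force: [-0.6, 0.2, -0.0]
width: 0.0
grip_force: 0.0
```

Request:
servo_tool([
  [0,0,0,0,0,1,1],
  [0,0,0,0,0,2,1],
  [0,0,0,0,0,2,1],
])

```text
clock: 10.05
ee_pos: [0.3802, -0.3599, -0.023]
ee_rot: [3.142, -0.0, -2.695]
force: [-0.7, -0.5, -1.3]
width: 0.0002
grip_force: 0.0
```

Request:
servo_tool([
  [0,0,0,0,0,1,1],
  [0,0,0,0,0,2,1],
  [0,0,0,0,0,2,1],
])

```text
clock: 10.3
ee_pos: [0.3803, -0.36, -0.0231]
ee_rot: [-3.141, -0.0, -2.694]
force: [-2.7, 3.2, 13.0]
width: 0.0002
grip_force: 6.7
```

```bash
python3 look.py 6
python3 - <<'E'
from meas import *
s=bot.observe();X=np.array(s['ee_pos']);print(X,s['force'],s['qpos'],s['clock'])
n="side";a=cv2.imread(f"pics/{n}_6.png");p=proj(X+[0,0,.025],n);print(p)
u,v=int(p[0]),int(p[1])
c=cv2.resize(a[v-50:v+50,u-65:u+65],None,fx=6,fy=6,interpolation=cv2.INTER_NEAREST)
c=np.clip(c.astype(float)*1.5+20,0,255).astype(np.uint8)
for z in (.02,.025,.03): cv2.circle(c,tuple(int(k) for k in ((proj(X+[0,0,z],n)-[u-65,v-50]+.5)*6)),3,(0,0,255),1)
cv2.imwrite("pics/c6.png",c)
E
```

```text
[ 0.3803 -0.36   -0.0231] [-2.8191  3.4574 13.1524] [-0.4477  0.506  -0.5032  0.0007 -0.5613 -0.6761] 10.4
[461.0568 179.0074]
```

View pics/c6.png

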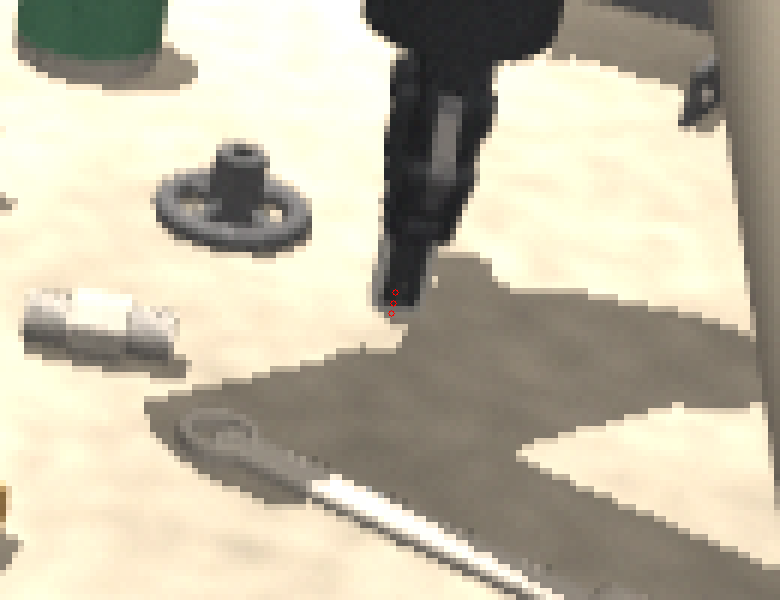

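```bash
python3 go.py .472 -.3875 -.011 -2.695
```

```text
rot [-0.    -0.     0.001] mm [-70.8 -64.5 -12.1] endyaw -2.695 now [ 0.3803 -0.36   -0.0231] w -0.0 F [-2.8  3.5 13.2] t 10.4 q1,q6 [-0.45 -0.68]
```

Request:
servo_tool([
  [0,0,0,0,0,-30,1],
  [0,0,0,0,0,-70,0],
  [0,0,0,-71,-64.5,-80,0],
  [0,0,0,-71,-64.5,-80,0],
  [0,0,0,-71,-64.5,-80,0],
  [0,0,0,-71,-64.5,-80,0],
  [0,0,0,-71,-64.5,-80,0],
  [0,0,0,-71,-64.5,-80,0],
  [0,0,0,-71,-64.5,-65,0],
  [0,0,0,-71,-64.5,-48,0],
  [0,0,0,-71,-64.5,-34,0],
  [0,0,0,-71,-64.5,-22,0],
  [0,0,0,-71,-64.5,-16,0],
  [0,0,0,-71,-64.5,-12,0],
  [0,0,0,-71,-64.5,-12,0],
])

```text
clock: 11.65
ee_pos: [0.4714, -0.3872, -0.0136]
ee_rot: [3.14, -0.001, -2.695]
force: [-0.7, 0.3, -1.1]
width: 0.0853
grip_force: 0.0
```

Request:
servo_tool([
  [0,0,0,0,0,0,1],
  [0,0,0,0,0,0,1],
  [0,0,0,0,0,0,1],
  [0,0,0,0,0,0,1],
  [0,0,0,0,0,0,1],
  [0,0,0,0,0,0,1],
  [0,0,0,0,0,0,1],
])

```text
clock: 12.23
ee_pos: [0.4722, -0.3874, -0.0122]
ee_rot: [-3.141, 0.0, -2.695]
force: [-1.5, 1.5, 5.3]
width: 0.021
grip_force: 68.4
```

Request:
servo_tool([
  [0,0,0,0,0,-15,1],
  [0,0,0,0,0,-35,1],
  [0,0,0,0,0,-60,1],
  [0,0,0,0,0,-85,1],
  [0,0,0,0,0,-100,1],
  [0,0,0,0,0,-100,1],
  [0,0,0,0,0,-100,1],
])

```text
clock: 12.82
ee_pos: [0.4719, -0.3871, 0.0868]
ee_rot: [3.141, 0.001, -2.695]
force: [-0.7, 0.7, -4.2]
width: 0.0208
grip_force: 68.7
```

```bash
python3 go.py .6235 -.0255 .088 0
```

```text
rot [0.    0.001 0.446] mm [-292.8  260.8   -0.9] endyaw -3.142 now [ 0.4719 -0.3871  0.0868] w 0.0208 F [-0.7  0.7 -4.2] t 12.82 q1,q6 [-0.42 -0.7 ]
```

Request:
servo_tool([
  [0,0,0.01,-12,11,0,1],
  [0,0,0.04,-35,31,0,1],
  [0,0,0.09,-60,54,0,1],
  [0,0,0.14,-90,80,0,1],
  [0,0,0.19,-120,107,0,1],
  [0,0,0.24,-150,134,0,1],
  [0,0,0.29,-180,161,0,1],
  [0,0,0.34,-210,187,0,1],
  [0,0,0.39,-240,214,0,1],
  [0,0,0.42,-265,236,0,1],
  [0,0,0.446,-283,252,0,1],
  [0,0,0.446,-293,261,0,1],
  [0,0,0.446,-293,261,0,1],
  [0,0,0.446,-293,261,0,1],
])

```text
clock: 13.98
ee_pos: [0.6222, -0.0253, 0.085]
ee_rot: [-3.141, -0.004, -3.14]
force: [-0.8, -0.4, -1.9]
width: 0.0208
grip_force: 68.9
```

```bash
python3 look.py 7
python3 - <<'E'
from meas import *
s=bot.observe();print(s['ee_pos'],s['force'])
for n in("side","top"):
    for k in("handwheel","wheel_bin"): print(n,k,[(round(d['p'],2),np.round(d['position'],3).tolist()) for d in tip_of(k,n)])
a=cv2.imread("pics/side_7.png")[60:360,60:460];cv2.imwrite("pics/c7.png",cv2.resize(a,None,fx=2,fy=2))
E
```

```text
[ 0.6223 -0.0266  0.0859] [ 0.373  -0.2117 -2.3678]
side handwheel [(0.59, [0.623, -0.027, 0.095])]
side wheel_bin [(0.78, [0.625, 0.012, 0.001]), (0.5, [0.454, -0.231, 0.012]), (0.32, [0.625, -0.025, 0.096])]
top handwheel [(0.57, [0.623, -0.026, 0.096])]
top wheel_bin [(0.86, [0.623, 0.013, -0.005])]
```

View pics/c7.png

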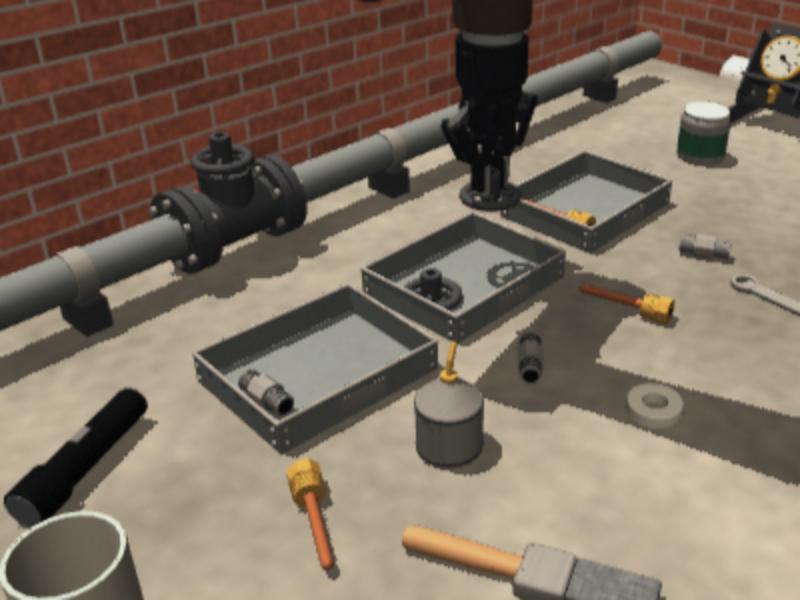

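Request:
servo_tool([
  [0,0,0,0,0,12,1],
  [0,0,0,0,0,30,1],
  [0,0,0,0,0,50,1],
  [0,0,0,0,0,68,1],
  [0,0,0,0,0,80,1],
  [0,0,0,0,0,87,1],
  [0,0,0,0,0,90,1],
  [0,0,0,0,0,92,1],
  [0,0,0,0,0,93.5,1],
  [0,0,0,0,0,94.5,1],
  [0,0,0,0,0,94.5,1],
])

```text
clock: 15.2
ee_pos: [0.624, -0.0254, -0.0067]
ee_rot: [3.141, 0.001, -3.141]
force: [-0.2, -0.2, -2.5]
width: 0.0205
grip_force: 68.8
```

Request:
servo_tool([
  [0,0,0,0,0,1.5,1],
  [0,0,0,0,0,3,1],
  [0,0,0,0,0,3,1],
  [0,0,0,0,0,3,0.55],
  [0,0,0,0,0,3,0.55],
  [0,0,0,0,0,3,0.55],
  [0,0,0,0,0,3,0.55],
  [0,0,0,0,0,-15,0.55],
  [0,0,0,0,0,-40,0.55],
  [0,0,0,0,0,-80,0.4],
  [0,0,0,0,0,-100,0],
  [0,0,0,0,0,-100,0],
])

```text
clock: 16.2
ee_pos: [0.6275, -0.0252, 0.0988]
ee_rot: [3.141, 0.012, -3.14]
force: [0.8, -0.0, -0.5]
width: 0.0733
grip_force: 0.0
```

```bash
python3 - <<'E'
from meas import *
for n in("side","top"):
    camera(n)
    for k in("handwheel",): print(n,k,[(round(d['p'],2),np.round(d['position'],3).tolist()) for d in tip_of(k,n)])
E
python3 go.py .4555 -.2375 .093 .46;python3 go.py .4555 -.2375 -.0205 .46
```

```text
side handwheel [(0.72, [0.628, -0.027, 0.002])]
top handwheel [(0.91, [0.624, -0.022, 0.001]), (0.6, [0.637, -0.235, -0.001])]
rot [ 0.001 -0.002 -0.46 ] mm [ 167.1 -211.9   -1.3] endyaw -2.682 now [ 0.6225 -0.0256  0.0913] w 0.0853 F [ 0.   0.1 -0.8] t 16.4 q1,q6 [ 0.22 -1.79]
rot [ 0.001 -0.002 -0.46 ] mm [ 166.8 -211.9  112.2] endyaw -2.682 now [ 0.6225 -0.0256  0.0913] w 0.0853 F [ 0.   0.1 -0.8] t 16.4 q1,q6 [ 0.22 -1.79]
```

Request:
servo_tool([
  [0,0,-0.2,60,-76,-1,0],
  [0,0,-0.46,167,-212,-1,0],
  [0,0,-0.46,167,-212,-1,0],
  [0,0,-0.46,167,-212,-1,0],
  [0,0,-0.46,167,-212,-1,0],
  [0,0,-0.46,167,-212,-1,0],
  [0,0,-0.46,167,-212,-1,0],
  [0,0,-0.46,167,-212,-1,0],
  [0,0,-0.46,167,-212,20,0],
  [0,0,-0.46,167,-212,45,0],
  [0,0,-0.46,167,-212,70,0],
  [0,0,-0.46,167,-212,88,0],
  [0,0,-0.46,167,-212,100,0],
  [0,0,-0.46,167,-212,107,0],
  [0,0,-0.46,167,-212,110,0],
  [0,0,-0.46,167,-212,110,0],
])

```text
clock: 17.73
ee_pos: [0.4564, -0.2372, -0.0184]
ee_rot: [3.14, -0.002, -2.68]
force: [0.2, 0.4, -0.0]
width: 0.0853
grip_force: 0.0
```

Request:
servo_tool([
  [0,0,0,0,0,0,1],
  [0,0,0,0,0,0,1],
  [0,0,0,0,0,0,1],
  [0,0,0,0,0,0,1],
  [0,0,0,0,0,0,1],
  [0,0,0,0,0,0,1],
  [0,0,0,0,0,0,1],
])

```text
clock: 18.32
ee_pos: [0.4571, -0.2377, -0.0166]
ee_rot: [-3.141, 0.001, -2.681]
force: [-1.1, 1.8, 7.5]
width: 0.0241
grip_force: 69.9
```

Request:
servo_tool([
  [0,0,0,0,0,-15,1],
  [0,0,0,0,0,-40,1],
  [0,0,0,0,0,-75,1],
  [0,0,0,0,0,-110,1],
  [0,0,0,0,0,-130,1],
  [0,0,0,0,0,-140,1],
  [0,0,0,0,0,-140,1],
  [0,0,0,0,0,-140,1],
])

```text
clock: 18.98
ee_pos: [0.4559, -0.2372, 0.1216]
ee_rot: [3.14, -0.001, -2.681]
force: [-0.3, -0.1, -1.6]
width: 0.0239
grip_force: 69.2
```

```bash
python3 go.py .616 .242 .12 -.067
```

```text
rot [ 0.001 -0.001  0.527] mm [-356.3  358.3    1.9] endyaw -3.209 now [ 0.4559 -0.2372  0.1216] w 0.0239 F [-0.3 -0.1 -1.6] t 18.98 q1,q6 [-0.16 -0.95]
```

Request:
servo_tool([
  [0,0,0.02,-12,12,0,1],
  [0,0,0.06,-35,35,0,1],
  [0,0,0.1,-60,60,0,1],
  [0,0,0.15,-87,87,0,1],
  [0,0,0.2,-115,115,0,1],
  [0,0,0.25,-142,143,0,1],
  [0,0,0.3,-170,171,0,1],
  [0,0,0.35,-198,199,0,1],
  [0,0,0.4,-226,227,0,1],
  [0,0,0.45,-254,255,0,1],
  [0,0,0.5,-282,283,0,1],
  [0,0,0.527,-310,311,0,1],
  [0,0,0.527,-332,334,0,1],
  [0,0,0.527,-348,350,0,1],
  [0,0,0.527,-356,358,0,1],
  [0,0,0.527,-356,358,20,1],
  [0,0,0.527,-356,358,45,1],
  [0,0,0.527,-356,358,70,1],
  [0,0,0.527,-356,358,80,1],
  [0,0,0.527,-356,358,80,1],
])

```text
clock: 20.65
ee_pos: [0.6133, 0.239, 0.0375]
ee_rot: [-3.136, -0.009, 3.074]
force: [0.2, -1.2, -1.3]
width: 0.0239
grip_force: 69.1
```

```bash
python3 go.py .6167 .242 -.0136 -.067;python3 - <<'E'
from meas import *
for n in("side","top"):
    camera(n)
    for k in("nipple_a",): print(n,k,[(round(d['p'],2),np.round(d['position'],3).tolist()) for d in tip_of(k,n)])
E
```

```text
rot [-0.006 -0.009 -0.   ] mm [-3.6  3.5 51. ] endyaw 3.075 now [0.6133 0.239  0.0375] w 0.0239 F [ 0.2 -1.2 -1.3] t 20.65 q1,q6 [ 0.62 -2.25]
side nipple_a [(0.75, [0.469, 0.082, 0.013]), (0.68, [0.613, 0.24, 0.064])]
top nipple_a [(0.54, [0.47, 0.085, 0.014]), (0.51, [0.62, 0.241, 0.071])]
```

Request:
servo_tool([
  [0,0,0,0,0,15,1],
  [0,0,0,0,0,30,1],
  [0,0,0,0,0,42,1],
  [0,0,0,0,0,48,1],
  [0,0,0,0,0,51,1],
  [0,0,0,0,0,53,1],
  [0,0,0,0,0,53,1],
  [0,0,0,0,0,53,1],
])

```text
clock: 21.52
ee_pos: [0.6169, 0.2417, -0.0097]
ee_rot: [3.141, 0.001, 3.076]
force: [0.3, -0.2, -1.3]
width: 0.0241
grip_force: 69.2
```

Request:
servo_tool([
  [0,0,0,0,0,1.5,1],
  [0,0,0,0,0,3,1],
  [0,0,0,0,0,4,1],
  [0,0,0,0,0,4,1],
])

```text
clock: 21.85
ee_pos: [0.6166, 0.2416, -0.0135]
ee_rot: [3.141, 0.001, 3.076]
force: [-1.6, 0.3, 2.8]
width: 0.0238
grip_force: 69.7
```

Request:
servo_tool([
  [0,0,0,0,0,0,0.55],
  [0,0,0,0,0,0,0.55],
  [0,0,0,0,0,0,0.55],
  [0,0,0,0,0,0,0.55],
  [0,0,0,0,0,-20,0.55],
  [0,0,0,0,0,-50,0.55],
  [0,0,0,0,0,-90,0.55],
  [0,0,0,0,0,-125,0],
  [0,0,0,0,0,-135,0],
  [0,0,0,0,0,-135,0],
])

```text
clock: 22.68
ee_pos: [0.6187, 0.2427, 0.1255]
ee_rot: [3.136, 0.008, 3.076]
force: [-0.3, 0.1, -0.0]
width: 0.0733
grip_force: 0.0
```

```bash
python3 go.py .469 .085 .12 -.87 0; python3 go.py .469 .085 -.016 -.87
python3 - <<'E'
from meas import *
for n in("side","top"):
    camera(n)
    for k in("nipple_a",): print(n,k,[(round(d['p'],2),np.round(d['position'],3).tolist()) for d in tip_of(k,n)])
for o in parts("nipple_a",.014): print(*o)
E
```

```text
rot [0.008 0.005 0.804] mm [ 139.1 -167.2    3.6] endyaw 2.272 now [0.6187 0.2427 0.1255] w 0.0733 F [-0.3  0.1 -0. ] t 22.68 q1,q6 [ 0.62 -2.25]
rot [0.008 0.005 0.804] mm [ 140.2 -167.9  139.6] endyaw 2.272 now [0.6187 0.2427 0.1255] w 0.0733 F [-0.3  0.1 -0. ] t 22.68 q1,q6 [ 0.62 -2.25]
side nipple_a [(0.85, [0.466, 0.086, 0.016]), (0.79, [0.617, 0.246, 0.018]), (0.35, [0.636, -0.238, 0.003])]
top nipple_a [(0.59, [0.476, 0.088, 0.017]), (0.51, [0.62, 0.243, 0.015]), (0.26, [0.628, -0.022, 0.002])]
0.69 592 rect c [622.7 -26.3] size 69.0 68.8 mean [623.3 -26.6] pca yaw -2.903 skew 0.03
0.61 254 rect c [469.1  83.7] size 25.2 60.1 mean [469.1  84. ] pca yaw 2.251 skew -0.01
0.53 228 rect c [612.4 241.3] size 53.7 26.4 mean [613.2 241.4] pca yaw 3.085 skew 0.07
```

Request:
servo_tool([
  [0,0,0.12,20,-24,0,0],
  [0,0,0.24,45,-54,0,0],
  [0,0,0.36,70,-84,0,0],
  [0,0,0.48,95,-114,0,0],
  [0,0,0.6,120,-144,0,0],
  [0,0,0.72,139,-167,0,0],
  [0,0,0.81,139,-167,0,0],
  [0,0,0.81,139,-167,20,0],
  [0,0,0.81,139,-167,45,0],
  [0,0,0.81,139,-167,75,0],
  [0,0,0.81,139,-167,100,0],
  [0,0,0.81,139,-167,118,0],
  [0,0,0.81,139,-167,129,0],
  [0,0,0.81,139,-167,135,0],
  [0,0,0.81,139,-167,136,0],
  [0,0,0.81,139,-167,136,0],
])

```text
clock: 24.27
ee_pos: [0.4664, 0.0838, -0.0158]
ee_rot: [-3.14, -0.0, 2.266]
force: [-0.6, -0.3, 0.2]
width: 0.0852
grip_force: 0.0
```

Request:
servo_tool([
  [0,0,0,0,0,0,1],
  [0,0,0,0,0,0,1],
  [0,0,0,0,0,0,1],
  [0,0,0,0,0,0,1],
  [0,0,0,0,0,0,1],
  [0,0,0,0,0,0,1],
  [0,0,0,0,0,0,1],
])

```text
clock: 24.85
ee_pos: [0.4674, 0.0843, -0.0145]
ee_rot: [3.14, 0.001, 2.266]
force: [-0.9, -0.2, 5.9]
width: 0.024
grip_force: 69.2
```

Request:
servo_tool([
  [0,0,0,0,0,-15,1],
  [0,0,0,0,0,-40,1],
  [0,0,0,0,0,-75,1],
  [0,0,0,0,0,-110,1],
  [0,0,0,0,0,-130,1],
  [0,0,0,0,0,-135,1],
  [0,0,0,0,0,-135,1],
  [0,0,0,0,0,-135,1],
])

```text
clock: 25.52
ee_pos: [0.4655, 0.0836, 0.1185]
ee_rot: [-3.14, -0.001, 2.265]
force: [0.1, -0.3, -2.1]
width: 0.0239
grip_force: 69.2
```

```bash
python3 go.py .613 .187 .12 -.067
```

```text
rot [-0.001 -0.002 -0.81 ] mm [-14.8 179.5  -1.9] endyaw 3.075 now [0.4655 0.0836 0.1185] w 0.0239 F [ 0.1 -0.3 -2.1] t 25.52 q1,q6 [ 0.52 -2.97]
```

Request:
servo_tool([
  [0,0,-0.06,-1,12,0,1],
  [0,0,-0.15,-3,35,0,1],
  [0,0,-0.25,-5,62,0,1],
  [0,0,-0.36,-8,92,0,1],
  [0,0,-0.48,-10,122,0,1],
  [0,0,-0.6,-12,150,0,1],
  [0,0,-0.7,-15,170,0,1],
  [0,0,-0.77,-15,179.5,0,1],
  [0,0,-0.81,-15,179.5,0,1],
  [0,0,-0.81,-15,179.5,20,1],
  [0,0,-0.81,-15,179.5,45,1],
  [0,0,-0.81,-15,179.5,75,1],
  [0,0,-0.81,-15,179.5,100,1],
  [0,0,-0.81,-15,179.5,115,1],
  [0,0,-0.81,-15,179.5,122,1],
  [0,0,-0.81,-15,179.5,126,1],
  [0,0,-0.81,-15,179.5,126,1],
  [0,0,-0.81,-15,179.5,126,1],
])

```text
clock: 27.02
ee_pos: [0.6145, 0.1875, -0.0062]
ee_rot: [3.142, 0.001, 3.076]
force: [0.5, -0.5, -1.8]
width: 0.0238
grip_force: 69.2
```

Request:
servo_tool([
  [0,0,0,0,0,1.5,1],
  [0,0,0,0,0,3,1],
  [0,0,0,0,0,4.5,1],
  [0,0,0,0,0,4.5,1],
])

```text
clock: 27.35
ee_pos: [0.6142, 0.1873, -0.0106]
ee_rot: [3.141, 0.0, 3.075]
force: [0.4, -0.3, -1.6]
width: 0.0239
grip_force: 69.2
```

Request:
servo_tool([
  [0,0,0,0,0,1.5,1],
  [0,0,0,0,0,2,1],
  [0,0,0,0,0,2,0.55],
  [0,0,0,0,0,2,0.55],
  [0,0,0,0,0,2,0.55],
  [0,0,0,0,0,2,0.55],
  [0,0,0,0,0,-20,0.55],
  [0,0,0,0,0,-50,0.55],
  [0,0,0,0,0,-90,0.55],
  [0,0,0,0,0,-125,0],
  [0,0,0,0,0,-135,0],
  [0,0,0,0,0,-135,0],
  [0,0,0,0,0,-135,0],
])

```text
clock: 28.43
ee_pos: [0.6141, 0.1874, 0.1246]
ee_rot: [3.14, 0.001, 3.075]
force: [-0.1, 0.4, -1.4]
width: 0.0838
grip_force: 0.0
```

```bash
python3 go.py .430 -.0805 .124 .217
python3 - <<'E'
from meas import *
for n in("side","top"):
    camera(n)
    for k in("nipple_a","well_a"): print(n,k,[(round(d['p'],2),np.round(d['position'],3).tolist()) for d in tip_of(k,n)])
for d in regions_of("well_a","top")[:4]:
    v,u=np.nonzero(d['mask']); P=back(np.c_[u,v].astype(float),.0135,"top")*1000
    m=P.mean(0);w,V=np.linalg.eigh(np.cov((P-m).T));ax=V[:,1];n=V[:,0]
    a=(P-m)@ax;b=(P-m)@n; print(d['p'],len(u),ax,'ends',m+ax*a.min(),m+ax*a.max())
E
```

```text
rot [ 0.001  0.001 -0.284] mm [ 1.659e+02 -2.796e+02  1.000e-01] endyaw 3.359 now [0.6141 0.1874 0.1246] w 0.0838 F [-0.1  0.4 -1.4] t 28.43 q1,q6 [ 0.55 -2.18]
side nipple_a [(0.69, [0.613, 0.184, 0.017]), (0.62, [0.617, 0.243, 0.018])]
side well_a [(0.84, [0.458, 0.372, 0.013]), (0.79, [0.462, -0.072, 0.011])]
top nipple_a [(0.79, [0.62, 0.186, 0.019]), (0.64, [0.621, 0.241, 0.015])]
top well_a [(0.61, [0.459, -0.07, 0.011])]
0.86 314 [-0.8774  0.4798] ends [509.886 339.78 ] [417.5601 390.2734]
0.57 287 [-0.9765 -0.2154] ends [509.1821 -60.6782] [406.2835 -83.3756]
0.29 663 [0.1648 0.9863] ends [441.9954 193.1379] [454.0421 265.2546]
```

Request:
servo_tool([
  [0,0,-0.03,15,-25,0,0],
  [0,0,-0.08,35,-58,0,0],
  [0,0,-0.13,57,-94,0,0],
  [0,0,-0.18,79,-131,0,0],
  [0,0,-0.23,101,-167,0,0],
  [0,0,-0.284,122,-203,0,0],
  [0,0,-0.284,145,-240,0,0],
  [0,0,-0.284,167,-278,0,0],
  [0,0,-0.284,167,-278,0,0],
  [0,0,-0.284,167,-278,20,0],
  [0,0,-0.284,167,-278,45,0],
  [0,0,-0.284,167,-278,75,0],
  [0,0,-0.284,167,-278,100,0],
  [0,0,-0.284,167,-278,118,0],
  [0,0,-0.284,167,-278,130,0],
  [0,0,-0.284,167,-278,137,0],
  [0,0,-0.284,167,-278,139,0],
  [0,0,-0.284,167,-278,139,0],
])

```text
clock: 30.28
ee_pos: [0.4293, -0.079, -0.0151]
ee_rot: [-3.142, -0.001, -2.924]
force: [0.2, 0.8, -0.1]
width: 0.0855
grip_force: 0.0
```

Request:
servo_tool([
  [0,0,0,0,0,0,1],
  [0,0,0,0,0,0,1],
  [0,0,0,0,0,0,1],
  [0,0,0,0,0,0,1],
  [0,0,0,0,0,0,1],
  [0,0,0,0,0,0,1],
  [0,0,0,0,0,0,1],
])

```text
clock: 30.87
ee_pos: [0.4296, -0.0791, -0.0141]
ee_rot: [-3.141, 0.001, -2.923]
force: [-0.9, -0.8, 5.6]
width: 0.0241
grip_force: 68.3
```

Request:
servo_tool([
  [0,0,0,0,0,-10,1],
  [0,0,0,0,0,-30,1],
  [0,0,0,0,0,-60,1],
  [0,0,0,0,0,-95,1],
  [0,0,0,0,0,-115,1],
  [0,0,0,0,0,-125,1],
  [0,0,0,0,0,-125,1],
  [0,0,0,0,0,-125,1],
])

```text
clock: 31.53
ee_pos: [0.4288, -0.079, 0.1101]
ee_rot: [3.141, 0.001, -2.924]
force: [-1.1, -0.0, -1.2]
width: 0.0243
grip_force: 69.0
```

```bash
python3 look.py 8
python3 - <<'E'
from meas import *
for n in("side","top"):
    for k in("well_a","well_bin"): print(n,k,[(round(d['p'],2),np.round(d['position'],3).tolist()) for d in tip_of(k,n)])
a=cv2.imread("pics/side_8.png")[30:330,160:560];cv2.imwrite("pics/c8.png",cv2.resize(a,None,fx=2,fy=2))
E
python3 go.py .606 -.226 .11 -.014
```

```text
side well_a [(0.62, [0.46, 0.37, 0.012]), (0.54, [0.458, -0.072, 0.134])]
side well_bin [(0.8, [0.64, -0.239, 0.003])]
top well_a [(0.64, [0.637, -0.235, -0.001]), (0.59, [0.458, -0.068, 0.137]), (0.56, [0.464, 0.366, 0.012])]
top well_bin [(0.92, [0.637, -0.235, 0.004])]
rot [-0.    -0.002  0.232] mm [-141.6 -181.7   -1.3] endyaw -3.156 now [ 0.4285 -0.0791  0.1091] w 0.0238 F [-0.4  0.  -1.1] t 31.83 q1,q6 [ 0.19 -1.55]
```

View pics/c8.png

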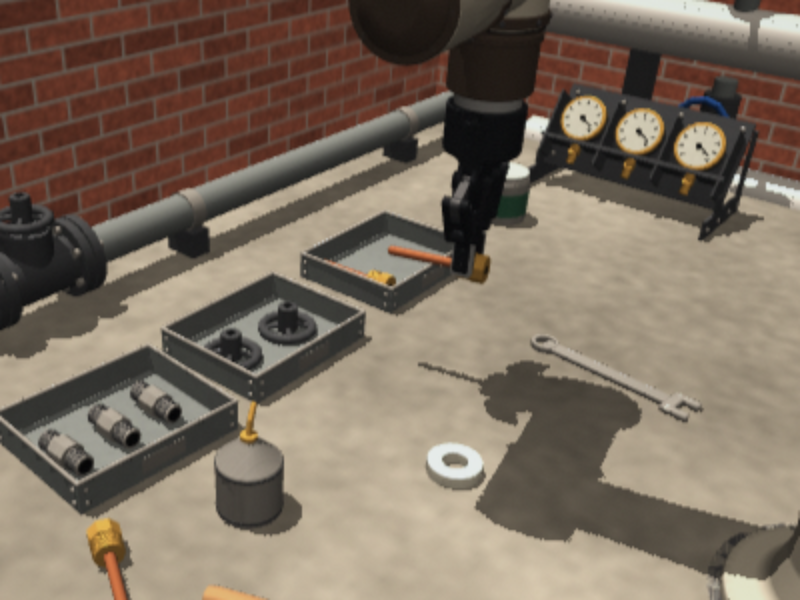

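Request:
servo_tool([
  [0,0,0.02,-8,-10,0,1],
  [0,0,0.05,-24,-30,0,1],
  [0,0,0.09,-42,-53,0,1],
  [0,0,0.14,-62,-79,0,1],
  [0,0,0.18,-82,-105,0,1],
  [0,0,0.22,-102,-131,0,1],
  [0,0,0.232,-122,-157,0,1],
  [0,0,0.232,-135,-173,0,1],
  [0,0,0.232,-142,-182,0,1],
  [0,0,0.232,-142,-182,10,1],
  [0,0,0.232,-142,-182,30,1],
  [0,0,0.232,-142,-182,55,1],
  [0,0,0.232,-142,-182,80,1],
  [0,0,0.232,-142,-182,98,1],
  [0,0,0.232,-142,-182,108,1],
  [0,0,0.232,-142,-182,114,1],
  [0,0,0.232,-142,-182,116,1],
  [0,0,0.232,-142,-182,116,1],
  [0,0,0.232,-142,-182,116,1],
])

```text
clock: 33.42
ee_pos: [0.608, -0.2262, -0.0047]
ee_rot: [-3.141, 0.002, 3.128]
force: [0.1, -0.1, -0.4]
width: 0.024
grip_force: 69.0
```

Request:
servo_tool([
  [0,0,0,0,0,1.5,1],
  [0,0,0,0,0,3,1],
  [0,0,0,0,0,4.5,1],
  [0,0,0,0,0,4.5,1],
])

```text
clock: 33.75
ee_pos: [0.607, -0.226, -0.0103]
ee_rot: [3.141, 0.0, 3.127]
force: [-0.4, 0.2, -1.1]
width: 0.0244
grip_force: 69.0
```

Request:
servo_tool([
  [0,0,0,0,0,1,1],
  [0,0,0,0,0,1.5,1],
  [0,0,0,0,0,1.5,0.55],
  [0,0,0,0,0,1.5,0.55],
  [0,0,0,0,0,1.5,0.55],
  [0,0,0,0,0,1.5,0.55],
  [0,0,0,0,0,-20,0.55],
  [0,0,0,0,0,-50,0.55],
  [0,0,0,0,0,-90,0.55],
  [0,0,0,0,0,-125,0],
  [0,0,0,0,0,-150,0],
  [0,0,0,0,0,-150,0],
  [0,0,0,0,0,-150,0],
])

```text
clock: 34.83
ee_pos: [0.6081, -0.2261, 0.1417]
ee_rot: [-3.141, 0.004, 3.127]
force: [0.5, 1.3, -0.6]
width: 0.084
grip_force: 0.0
```

```bash
python3 go.py .490 .3505 .14 2.642;  python3 go.py .490 .3505 .14 2.642 -3.1416
python3 - <<'E'
from meas import *
for n in("side","top"):
    camera(n)
    for k in("well_a",): print(n,k,[(round(d['p'],2),np.round(d['position'],3).tolist()) for d in tip_of(k,n)])
print(bot.observe()['qpos'])
E
```

```text
rot [0.001 0.004 0.485] mm [126.4 574.9   1. ] endyaw 2.642 now [ 0.6081 -0.2261  0.1417] w 0.084 F [ 0.5  1.3 -0.6] t 34.83 q1,q6 [-0.11 -1.48]
rot [-6.000e-03  1.000e-03 -2.656e+00] mm [126.4 574.9   1. ] endyaw -0.5 now [ 0.6081 -0.2261  0.1417] w 0.084 F [ 0.5  1.3 -0.6] t 34.83 q1,q6 [-0.11 -1.48]
side well_a [(0.91, [0.456, 0.369, 0.01]), (0.63, [0.637, -0.229, 0.015]), (0.46, [0.624, -0.026, 0.002])]
top well_a [(0.59, [0.461, 0.368, 0.012])]
[-0.1072  0.4759 -0.0293 -0.0004 -1.0692 -1.4778]
```

Request:
servo_tool([
  [0,0,-0.1,5,25,0,0],
  [0,0,-0.22,12,58,0,0],
  [0,0,-0.34,19,90,0,0],
  [0,0,-0.46,26,122,0,0],
  [0,0,-0.58,33,155,0,0],
  [0,0,-0.7,40,187,0,0],
  [0,0,-0.82,47,219,0,0],
  [0,0,-0.94,54,250,0,0],
  [0,0,-1.06,61,280,0,0],
  [0,0,-1.18,68,310,0,0],
  [0,0,-1.3,75,340,0,0],
  [0,0,-1.42,82,372,0,0],
  [0,0,-1.54,89,404,0,0],
  [0,0,-1.66,96,436,0,0],
  [0,0,-1.78,103,468,0,0],
  [0,0,-1.9,110,500,0,0],
  [0,0,-2.02,116,530,0,0],
  [0,0,-2.14,121,555,0,0],
  [0,0,-2.26,126,575,0,0],
  [0,0,-2.38,126,575,0,0],
])

```text
clock: 36.7
ee_pos: [0.4882, 0.3539, 0.1378]
ee_rot: [3.14, -0.0, -0.766]
force: [-0.5, -0.4, -0.1]
width: 0.0851
grip_force: 0.0
```

```bash
python3 go.py .489 .3505 .14 -.5
python3 - <<'E'
from plant import *
print(bot.observe()['qpos'])
E
```

```text
rot [ 0.002  0.    -0.266] mm [ 2.9  1.9 -2.2] endyaw -0.5 now [0.4882 0.3539 0.1378] w 0.0851 F [-0.5 -0.4 -0.1] t 36.7 q1,q6 [ 0.9  -0.09]
[ 8.95385314e-01  4.05277667e-01 -1.46324407e-01 -4.36262390e-05
 -1.02087142e+00 -9.05533253e-02]
```

Request:
servo_tool([
  [0,0,-0.12,3,1,0,0],
  [0,0,-0.24,3,1,10,0],
  [0,0,-0.266,3,1,30,0],
  [0,0,-0.266,3,1,55,0],
  [0,0,-0.266,3,1,80,0],
  [0,0,-0.266,3,1,105,0],
  [0,0,-0.266,3,1,125,0],
  [0,0,-0.266,3,1,140,0],
  [0,0,-0.266,3,1,148,0],
  [0,0,-0.266,3,1,152,0],
  [0,0,-0.266,3,1,153,0],
  [0,0,-0.266,3,1,153,0],
])

```text
clock: 37.7
ee_pos: [0.491, 0.3481, -0.0132]
ee_rot: [-3.141, -0.0, -0.51]
force: [-0.1, 0.9, -0.1]
width: 0.0853
grip_force: 0.0
```

Request:
servo_tool([
  [0,0,0,0,0,0,1],
  [0,0,0,0,0,0,1],
  [0,0,0,0,0,0,1],
  [0,0,0,0,0,0,1],
  [0,0,0,0,0,0,1],
  [0,0,0,0,0,0,1],
  [0,0,0,0,0,0,1],
])

```text
clock: 38.28
ee_pos: [0.4915, 0.3486, -0.0125]
ee_rot: [-3.139, -0.001, -0.509]
force: [-0.1, 1.1, 4.1]
width: 0.0241
grip_force: 68.4
```

Request:
servo_tool([
  [0,0,0,0,0,-10,1],
  [0,0,0,0,0,-30,1],
  [0,0,0,0,0,-60,1],
  [0,0,0,0,0,-95,1],
  [0,0,0,0,0,-125,1],
  [0,0,0,0,0,-150,1],
  [0,0,0,0,0,-160,1],
  [0,0,0,0,0,-160,1],
  [0,0,0,0,0,-160,1],
])

```text
clock: 39.03
ee_pos: [0.4898, 0.3472, 0.1456]
ee_rot: [3.14, 0.001, -0.51]
force: [-0.1, 0.7, -0.8]
width: 0.0242
grip_force: 68.9
```

```bash
python3 go.py .666 -.282 .14 -.014
python3 - <<'E'
from meas import *
for n in("side","top"):
    camera(n)
    for k in("well_a","oil_can"): print(n,k,[(round(d['p'],2),np.round(d['position'],3).tolist()) for d in tip_of(k,n)])
E
```

```text
rot [ 0.001  0.002 -0.496] mm [461.2 462.9   5.7] endyaw -0.014 now [0.4898 0.3472 0.1456] w 0.0242 F [-0.1  0.7 -0.8] t 39.03 q1,q6 [0.89 0.18]
side well_a [(0.69, [0.455, 0.365, 0.167]), (0.47, [0.637, -0.225, 0.015])]
side oil_can [(0.89, [0.449, 0.226, -0.005])]
top well_a [(0.79, [0.46, 0.367, 0.169]), (0.54, [0.638, -0.225, 0.014])]
top oil_can [(0.88, [0.451, 0.227, 0.0])]
```

Request:
servo_tool([
  [0,0,-0.02,8,8,0,1],
  [0,0,-0.04,22,22,0,1],
  [0,0,-0.07,42,42,0,1],
  [0,0,-0.1,66,66,0,1],
  [0,0,-0.13,92,92,0,1],
  [0,0,-0.16,118,118,0,1],
  [0,0,-0.19,145,145,0,1],
  [0,0,-0.22,172,172,0,1],
  [0,0,-0.25,199,198,0,1],
  [0,0,-0.28,226,225,0,1],
  [0,0,-0.31,253,252,0,1],
  [0,0,-0.34,280,279,0,1],
  [0,0,-0.37,307,306,0,1],
  [0,0,-0.4,334,333,0,1],
  [0,0,-0.43,361,360,0,1],
  [0,0,-0.46,388,387,0,1],
  [0,0,-0.496,415,414,0,1],
  [0,0,-0.496,440,438,0,1],
  [0,0,-0.496,456,454,0,1],
  [0,0,-0.496,463.5,461.5,0,1],
])

```text
clock: 41.0
ee_pos: [0.6699, -0.2846, 0.1447]
ee_rot: [3.142, 0.002, -0.017]
force: [0.2, 0.0, -1.3]
width: 0.0243
grip_force: 68.9
```

Request:
servo_tool([
  [0,0,0,0,0,0,1],
  [0,0,0,0,0,15,1],
  [0,0,0,0,0,40,1],
  [0,0,0,0,0,65,1],
  [0,0,0,0,0,80,1],
  [0,0,0,0,0,80,1],
  [0,0,0,0,0,80,1],
])

```text
clock: 41.58
ee_pos: [0.6696, -0.2799, 0.0657]
ee_rot: [-3.141, 0.003, -0.012]
force: [0.4, -0.0, -1.2]
width: 0.0239
grip_force: 68.8
```

```bash
python3 go.py .669 -.2815 -.005 -.014
python3 - <<'E'
from meas import *
for n in("side","top"):
    camera(n)
    for k in("well_a",): print(n,k,[(round(d['p'],2),np.round(d['position'],3).tolist()) for d in tip_of(k,n)])
E
```

```text
rot [-0.     0.003  0.002] mm [-0.4  1.6 70.7] endyaw -0.014 now [ 0.6696 -0.2799  0.0657] w 0.0239 F [ 0.4 -0.  -1.2] t 41.58 q1,q6 [-0.17  1.73]
side well_a [(0.65, [0.636, -0.226, 0.015]), (0.55, [0.632, -0.277, 0.091])]
top well_a [(0.62, [0.632, -0.277, 0.095])]
```

Request:
servo_tool([
  [0,0,0,0,1.5,12,1],
  [0,0,0,0,1.5,30,1],
  [0,0,0,0,1.5,48,1],
  [0,0,0,0,1.5,60,1],
  [0,0,0,0,1.5,67,1],
  [0,0,0,0,1.5,71,1],
  [0,0,0,0,1.5,71,1],
  [0,0,0,0,1.5,71,1],
])

```text
clock: 42.45
ee_pos: [0.6707, -0.2829, -0.0038]
ee_rot: [3.141, -0.001, -0.014]
force: [-0.0, 0.8, -2.2]
width: 0.0245
grip_force: 68.9
```

Request:
servo_tool([
  [0,0,0,0,0,1.5,1],
  [0,0,0,0,0,3,1],
  [0,0,0,0,0,4,1],
  [0,0,0,0,0,4,1],
])

```text
clock: 42.78
ee_pos: [0.67, -0.2826, -0.0083]
ee_rot: [-3.142, -0.0, -0.014]
force: [-0.5, -0.5, -1.2]
width: 0.024
grip_force: 68.9
```

Request:
servo_tool([
  [0,0,0,0,0,1,1],
  [0,0,0,0,0,2,1],
  [0,0,0,0,0,2,0.55],
  [0,0,0,0,0,2,0.55],
  [0,0,0,0,0,2,0.55],
  [0,0,0,0,0,2,0.55],
  [0,0,0,0,0,-20,0.55],
  [0,0,0,0,0,-50,0.55],
  [0,0,0,0,0,-90,0.55],
  [0,0,0,0,0,-125,0],
  [0,0,0,0,0,-160,0],
  [0,0,0,0,0,-190,0],
  [0,0,0,0,0,-190,0],
  [0,0,0,0,0,-190,0],
])

```text
clock: 43.95
ee_pos: [0.6712, -0.2829, 0.1849]
ee_rot: [3.14, -0.006, -0.014]
force: [-0.2, -0.1, -0.9]
width: 0.0853
grip_force: 0.0
```

```bash
python3 look.py 9
python3 - <<'E'
from meas import *
for n in("side","top"):
    for k in("nipple_a","well_a","handwheel"): print(n,k,[(round(d['p'],2),np.round(d['position'],3).tolist()) for d in tip_of(k,n)])
a=cv2.imread("pics/side_9.png")[60:360,100:500];cv2.imwrite("pics/c9.png",cv2.resize(a,None,fx=2,fy=2))
E
```

```text
side nipple_a [(0.65, [0.615, 0.247, 0.015]), (0.54, [0.617, 0.187, 0.017])]
side well_a [(0.76, [0.636, -0.227, 0.013]), (0.54, [0.634, -0.28, 0.015])]
side handwheel [(0.55, [0.625, -0.025, -0.001])]
top nipple_a [(0.69, [0.62, 0.189, 0.018]), (0.56, [0.62, 0.242, 0.017])]
top well_a []
top handwheel []
```

View pics/c9.png

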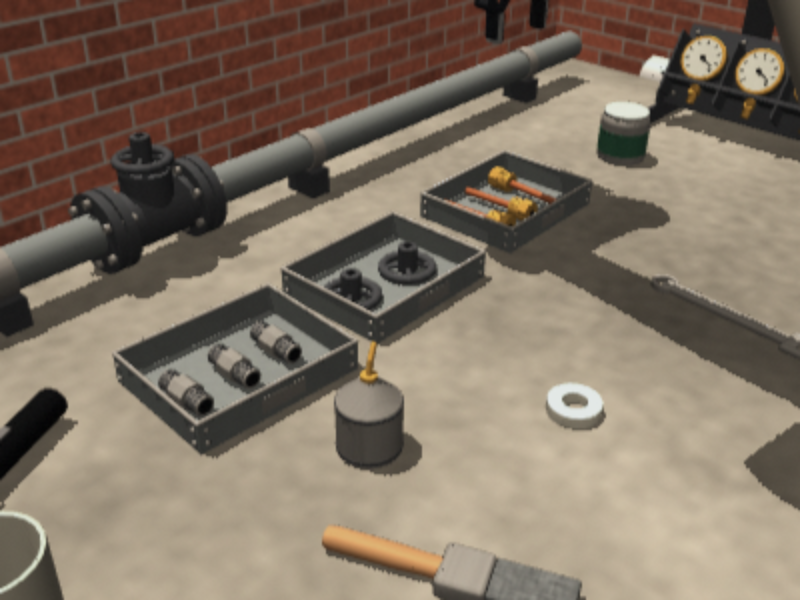

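The side picture shows the three nipples around (230,365), the wheels at (350,285) and (405,260), and the three wells around (510,195). All of them lie flat in their own bins, and the oil can stands upright at (370,430). The gripper is clear.

```bash
python3 -c "
from plant import job
print(job.job_done())"
```

```text
the job is handed in; nothing more can be done
None
```

I handed the job in at about 44 s of the 120 s: both nipples, both wells and the handwheel are in their own bins, flat and side by side (one well lies head-to-tail), with the oil can still standing; the hand-in returned no verdict.

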